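# Shake the brass blank out of the slotted box

### The job

The plywood shaker box is standing upside down on the bench with a small brass blank loose inside. Pick the box up by its wooden handle, hold it over the rectangular wooden tray and, without ever tipping it more than about 25 degrees, shake it until the blank finds the slot and drops into the tray; then stand the box back down where it was, still slot side down, and let go. Leave the round dish alone: the blank does not go in there.

Things in the scene. Friction and masses are not known exactly. Their poses are not given: they have to be found in the camera images.
- shaker_grip (a point): Shaker box, plywood, wire grille on top, 130 (x) x 56 (y) x 52 mm high, about 0.3 kg, standing upside down on its long side walls. A wooden cross handle stands on its middle: 24 mm thick (x), 50 wide (y), 50 tall, from 52 to 102 mm above the bench; pinch it along x. This point: handle centre, 77 mm above the bench. Box axes: x towards the slot end, z up.
- shaker_slot (a point): Slot in the box's inner floor (steel, 4 mm thick, top 10 mm above the bench), 20 mm (x) by 40 mm (y), right against the +x end wall; inside, the box is 122 x 48 mm. This point is the slot's centre, at x +51, y 0, z -71 mm from the handle centre, same axes. A dark steel strip 14 mm broad across its top marks the slot end.
- slug_center (a point): Brass blank: bar 28 mm (its x) x 10 x 10 mm, 24 g, loose in the box, seen through the grille, first in the half away from the slot; this point is its centre. Carried level and smoothly it stays put. It drags on the steel (friction 0.5 to 0.7), so a 15 degree tilt alone does not move it; slot end down 15 degrees and brisk 5 cm strokes (0.5 m/s) along the box bring it to the slot.
- tray: Catch tray: open rectangular wooden tray, 200 mm (x) x 160 mm (y) x 45 mm high, walls and floor 6 mm, loose, 0.7 kg. Origin at the centre of its underside, z up. It changes places with the round dish from run to run.
- dish: Round wooden dish (bystander), 140 mm across the rim, 50 mm high; origin at the centre of its underside. Not to be used or moved.

How it is judged:
By the outcome, as a careful person would: the job done as asked, in the order asked, and still so for the second after the job is handed in, with the robot touching nothing.
It also fails if it takes over 58 s, if anything falls off the work surface, if the arm or the gripper's body presses on something with over 40 N, if the wrist force passes 120 N, or if a joint passes its speed limit or range.

### The arm

A 7-joint arm with a two-finger parallel gripper is mounted at the origin on the work surface. World frame = base frame: x ahead of the robot, y to its left, z up, the work surface at z = 0. Lengths are in m, angles in rad, forces in N, time in s.
With the tool pointing down it reaches from about 0.425 to 0.925 m from the base axis. Payload 6.8 kg.
Tool frame: the origin (TCP) lies at the very end of the fingers, on their centre line; the grasp point (between the pads) lies 19 mm behind it (r.grip_depth is the distance from the TCP to the grasp point, in m); z points along the fingers, y is the direction in which the jaws open and shut (so a half turn about z gives the same grasp; the last joint's range is limited). The gripper opens to 85 mm and grips with 20 to 120 N. Pads are 22 mm wide; open, the fingers measure 114 mm over their backs; the gripper's body (76 mm by 85 mm) begins 54 mm behind the grasp point. The pads swing forward as they close: fully open they stand 13 mm farther back than shut.
Start: joints at [1.177, 0.477, 0.022, 1.555, -0.011, 1.109, -0.083], TCP at [0.19, -0.648, 0.231] pointing down, gripper open.
Joint ranges: [-2.96, 2.96], [-0.34, 2.1], [-1.41, 1.46], [0.24, 2.44], [-1.37, 4.51], [0.17, 1.92], [-2.96, 2.96]. Speed limits (rad/s): [2.39, 2.39, 3.14, 3.14, 3.14, 3.14, 3.14].

### API

Orientations are given as a rotation vector (axis times angle).
In Python, from bench import r, grab_frame gives the robot as it stands. The module is installed in compiled form; this text tells all that it offers.
- The arm moves only by the tool play_rows, never from a script. Its argument "increments" is a list of rows, each a list of 7 numbers: the shift along the tool's x, y, z in mm, then the turn, a rotation vector about the tool's x, y, z in rad, then the closure in counts, from 0 (fully open) to 255 (shut). In form: [[tx, ty, tz, rx, ry, rz, claw], ...]. A call has 1 to 5 rows; each row shifts and turns the pose as measured when the row begins, along the tool's axes as they then stand; what a row does not reach is not made up. A row lasts 1/10 s, in which the tool goes at most 50 mm and 8.59 degrees, less where a joint would pass 70% of its speed; a pose out of reach is approached as far as the arm can. A call is refused whole if a number of a shift passes 50 or a number of a turn 0.15, either way. A call with a gripper value outside its range is refused whole. The fingers move at their own pace and stop on an object; "force" is the grip in N (left out, the last holds). Time passes only in rows, so rows that do not move let the fingers close. It gives the time, the measured TCP pose, the force and the opening at its end, in the units of the state.
- r.get_obs(): the state, without advancing time (a new reading comes with each control period).
- grab_frame(name): name is "side" or "top"; returns a dict with "color" (384x512x3 uint8, blue, green, red), "depth" (384x512 float32, m along the optical axis (not along the pixel's ray), 0 where there is no reading), "K" (3x3 intrinsics, pixels), "T" (4x4, takes a point from camera to world coordinates). Camera axes: x right, y up, looking along -z (the intrinsics and any distortion apply to the point x, -y, -z); pixel columns grow to the right and rows downward; lengths in m; the calibration is good to about 2 mm. A picture is of the moment at which its call begins.
- r.hand_in(): hands the job in, once; it reports no verdict.
The state is a dict: "clock": time; "joints": joint angles; "qvel": joint speeds; "tau": joint torques, N m; "tcp_pos": TCP position; "orientation": TCP orientation; "contact_force": force on the tool from outside, world axes, zero at the start; "moment": the same for the moment, N m; "grip_width": finger opening in m.
Only numpy, scipy, OpenCV 4.12 (cv2) and the standard library are available. Lean on these libraries where they do the work, as an engineer would, in place of code of your own. Each camera call takes 0.05 s, during which the arm holds its last target.

## Working session

There is one attempt and no reset: what is moved stays moved. The work goes in short steps, Python scripts to look and compute and a tool call to move; the robot and the scene stay as the last step left them, time stands still between calls to the robot, and variables do not carry over. Pictures are saved under pics/ and viewed, and the job is handed in when it is done.

Besides the shell and the picture viewer there is one more tool, called after "Call:" as name(argument=value, ...), one argument or row to a line, values as JSON. play_rows: Moves the arm, as the interface text tells. Its arguments: {"type":"object","properties":{"increments":{"type":"array","items":{"type":"array","items":{"type":"number"}}},"force":{"type":"number"}},"required":["increments"]}

```bash
mkdir -p pics; python3 - <<'E'
from bench import r, grab_frame
import cv2
o=r.get_obs(); print(o, r.grip_depth)
for n in("top","side"):
    f=grab_frame(n); cv2.imwrite(f"pics/{n}0.png",f["color"]); print(f["K"],f["T"])
E
```

```text
{'clock': 0.0, 'joints': array([ 1.17690876,  0.47780248,  0.02233028,  1.55649292, -0.01152402,
        1.10927902, -0.08307168]), 'qvel': array([ 2.94568255e-04,  8.37994454e-05,  1.01626239e-03,  6.62891022e-04,
       -1.41576442e-04,  2.11912817e-05, -8.92982418e-04]), 'tau': array([-9.19411395e-04, -5.96454978e+01,  1.60706889e+00, -2.81194836e+01,
        1.24405359e-02,  9.37582925e-03, -1.78739805e-05]), 'tcp_pos': array([ 0.19011604, -0.64703838,  0.23030642]), 'orientation': array([-3.10776582e+00, -4.47202646e-01,  5.88791651e-04]), 'contact_force': array([ 0.0220349 , -0.76233578,  0.58233985]), 'moment': array([-5.71016261e-02,  6.09879201e-05,  2.58062634e-02]), 'grip_width': 0.08561515122983289} 0.0187
[[453.97018579   0.         261.52227742]
 [  0.         453.97018579 195.64620988]
 [  0.           0.           1.        ]] [[-3.58978891e-03  9.94708475e-01 -1.02675034e-01  4.35883211e-01]
 [-9.99520195e-01 -4.10273713e-04  3.09711489e-02  3.12873567e-02]
 [ 3.07651395e-02  1.02736950e-01  9.94232682e-01  1.19075672e+00]
 [ 0.00000000e+00  0.00000000e+00  0.00000000e+00  1.00000000e+00]]
[[407.05476872   0.         253.35693183]
 [  0.         407.05476872 197.00932086]
 [  0.           0.           1.        ]] [[ 0.99174466  0.08690081 -0.09429093  0.44418297]
 [-0.12621816  0.53187533 -0.83736349 -0.84397275]
 [-0.02261654  0.84235199  0.53845298  0.62672953]
 [ 0.          0.          0.          1.        ]]
```

View pics/top0.png

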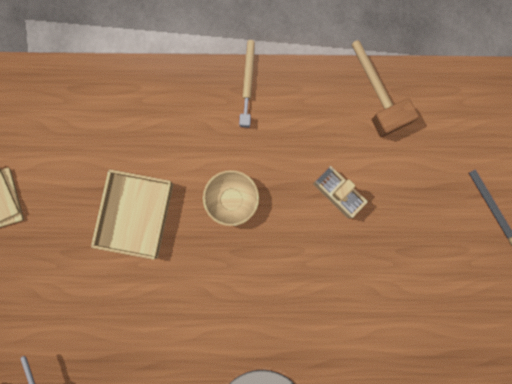

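View pics/side0.png

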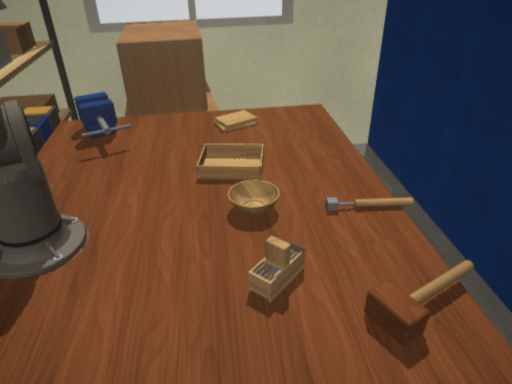

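The top view shows the tray around (132,215), the dish at (231,198) and the box at (341,192). I'll zoom in on the box and measure it.

```bash
cat > h.py <<'E'
from bench import r, grab_frame
import numpy as np, cv2
from scipy.spatial.transform import Rotation as R
def cloud(f):
    K,T,d=f["K"],f["T"],f["depth"].astype(float)
    v,u=np.mgrid[0:d.shape[0],0:d.shape[1]]
    P=np.stack([(u-K[0,2])/K[0,0]*d,-(v-K[1,2])/K[1,1]*d,-d],-1)
    return P@T[:3,:3].T+T[:3,3]
def crop(f,u0,u1,v0,v1,s,name):
    cv2.imwrite(name,cv2.resize(f["color"][v0:v1,u0:u1],None,fx=s,fy=s,interpolation=cv2.INTER_CUBIC))
E
python3 - <<'E'
from h import *
f=grab_frame("top"); crop(f,300,380,155,230,7,"pics/tc.png")
g=grab_frame("side"); crop(g,235,320,225,305,7,"pics/sc.png")
P=cloud(f)
def reg(u0,u1,v0,v1,zl,zh):
    p=P[v0:v1,u0:u1].reshape(-1,3); q=p[(p[:,2]>zl)&(p[:,2]<zh)]; 
    a,b,c=cv2.minAreaRect((q[:,:2]*1000).astype(np.float32)); print(len(q),q[:,2].min(),q[:,2].max(),a,b,c,q.mean(0)); print(cv2.boxPoints((a,b,c)))
reg(300,385,150,235,.085,.13)
reg(300,385,150,235,.04,.06)
reg(85,185,160,270,.03,.06)
reg(195,268,165,235,.03,.07)
E
```

```text
214 0.08500552084523183 0.10645022310590124 (565.2913208007812, -205.08229064941406) (23.13651466369629, 50.72586441040039) 45.100101470947266 [ 0.56407422 -0.20400729  0.10096715]
[[ 539.16    -195.37363]
 [ 575.09125 -231.1795 ]
 [ 591.42267 -214.79095]
 [ 555.4914  -178.98508]]
553 0.0403280542202924 0.059669130278354965 (564.6515502929688, -205.48516845703125) (129.60623168945312, 56.75775909423828) 45.33011245727539 [ 0.56811716 -0.19996104  0.05130446]
[[ 498.9114  -231.62018]
 [ 539.27576 -271.5221 ]
 [ 630.3917  -179.35016]
 [ 590.02734 -139.44824]]
896 0.030044448572504878 0.051152012814719594 (509.76873779296875, 323.80755615234375) (161.7744903564453, 200.22853088378906) 79.10450744628906 [0.50910055 0.32592183 0.0421778 ]
[[396.17    263.30185]
 [592.7891  225.45499]
 [623.36743 384.31326]
 [426.74835 422.16013]]
786 0.030054593659020856 0.054762541544746135 (549.6808471679688, 75.34225463867188) (135.023681640625, 136.46087646484375) 0.097768135368824 [0.55290696 0.07535387 0.04274447]
[[482.05264  143.4574  ]
 [482.28555    6.996715]
 [617.3091     7.227112]
 [617.0762   143.68779 ]]
```

```bash
true
```

```text
(no output)
```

View pics/tc.png

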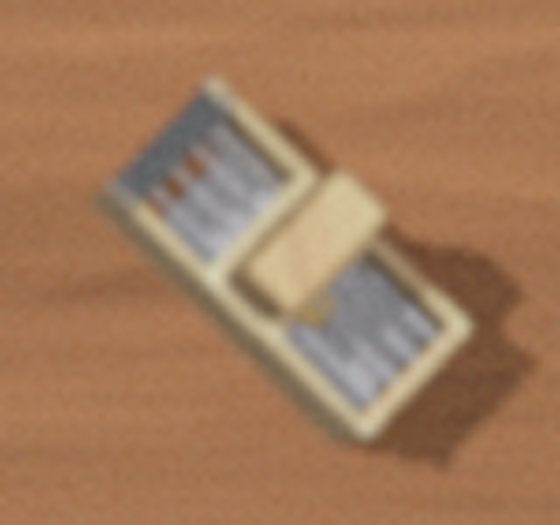

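View pics/sc.png

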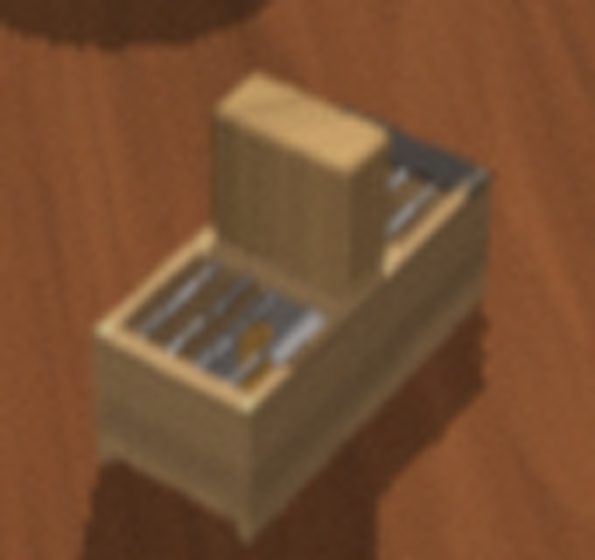

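Box centre is about (0.565,-0.205), with its yaw ≈45.3° towards the dark strip (top crop ≈(170,140), which is world +x+y). The brass shows beside the handle on the far half. The tray is at (0.510,0.324), with its long axis at −11°. Now the approach plan.

```bash
cat >> h.py <<'E'
def rel(pos,Rm,o=None):
    o=o or r.get_obs(); R0=R.from_rotvec(o["orientation"])
    d=R0.inv().apply(np.array(pos)-o["tcp_pos"])*1000
    w=(R0.inv()*Rm).as_rotvec()
    print("shift mm",d.round(1),"turn",w.round(3)); return d,w
def down(yaw_y): # tool z down, tool y along world angle
    y=np.array([np.cos(yaw_y),np.sin(yaw_y),0]);z=np.array([0,0,-1.]);x=np.cross(y,z)
    return R.from_matrix(np.c_[x,y,z])
def st():
    o=r.get_obs();M=R.from_rotvec(o["orientation"]).as_matrix()
    print("t",round(o["clock"],2),"tcp",(o["tcp_pos"]*1000).round(1),"q",o["joints"].round(2),"F",o["contact_force"].round(1),"w",round(o["grip_width"]*1000,1))
    print("tool x",M[:,0].round(3),"y",M[:,1].round(3),"z",M[:,2].round(3),"yaw_y",np.degrees(np.arctan2(M[1,1],M[0,1])).round(1))
E
python3 - <<'E'
from h import *
st()
for a in (45.2,225.2): rel([.565,-.205,.16],down(np.radians(a)))
E
```

```text
t 0.2 tcp [ 190.2 -647.3  230.7] q [ 1.18  0.48  0.02  1.56 -0.01  1.11 -0.08] F [ 0.3 -0.   0.1] w 85.4
tool x [ 0.959  0.282 -0.   ] y [ 0.282 -0.959 -0.001] z [-0.     0.001 -1.   ] yaw_y -73.6
shift mm [ 484.3 -318.6   71. ] turn [-1.000e-03 -1.000e-03 -2.074e+00]
shift mm [ 484.3 -318.6   71. ] turn [-1.000e-03  1.000e-03  1.068e+00]
```

```bash
cat >> h.py <<'E'
def plan(pos,Rm,n,prof=None,show=None):
    """straight world line to the target in n rows; prints per-row increments in tool axes"""
    o=r.get_obs(); p=o["tcp_pos"]*1000; R0=R.from_rotvec(o["orientation"]); w=(R0.inv()*Rm).as_rotvec()
    d=np.array(pos)*1000-p
    f=np.ones(n) if prof is None else np.array(prof,float); f/=f.sum(); Rc=R0
    for i,k in enumerate(f):
        print(i,np.r_[Rc.inv().apply(d*k).round(0),(w*k).round(3)].tolist()); Rc=Rc*R.from_rotvec(w*k)
E
python3 -c "
from h import *
plan([.565,-.205,.16],down(np.radians(45.2)),15)"
```

```text
0 [32.0, -21.0, 5.0, -0.0, -0.0, -0.138]
1 [35.0, -17.0, 5.0, -0.0, -0.0, -0.138]
2 [37.0, -12.0, 5.0, -0.0, -0.0, -0.138]
3 [38.0, -6.0, 5.0, -0.0, -0.0, -0.138]
4 [39.0, -1.0, 5.0, -0.0, -0.0, -0.138]
5 [38.0, 4.0, 5.0, -0.0, -0.0, -0.138]
6 [37.0, 9.0, 5.0, -0.0, -0.0, -0.138]
7 [36.0, 15.0, 5.0, -0.0, -0.0, -0.138]
8 [33.0, 19.0, 5.0, -0.0, -0.0, -0.138]
9 [30.0, 24.0, 5.0, -0.0, -0.0, -0.138]
10 [27.0, 28.0, 5.0, -0.0, -0.0, -0.138]
11 [23.0, 31.0, 5.0, -0.0, -0.0, -0.138]
12 [18.0, 34.0, 5.0, -0.0, -0.0, -0.138]
13 [13.0, 36.0, 5.0, -0.0, -0.0, -0.138]
14 [8.0, 38.0, 5.0, -0.0, -0.0, -0.138]
```

Call:
play_rows(
  increments=[
    [32, -21, 5, 0, 0, -0.138, 0],
    [35, -17, 5, 0, 0, -0.138, 0],
    [37, -12, 5, 0, 0, -0.138, 0],
    [38, -6, 5, 0, 0, -0.138, 0],
    [39, -1, 5, 0, 0, -0.138, 0],
  ],
)

```text
clock: 0.7
tcp_pos: [0.3114, -0.4997, 0.2038]
orientation: [2.766, 1.489, -0.008]
contact_force: [0.4, -1.4, 0.3]
grip_width: 0.0855
```

Call:
play_rows(
  increments=[
    [38, 4, 5, 0, 0, -0.138, 0],
    [37, 9, 5, 0, 0, -0.138, 0],
    [36, 15, 5, 0, 0, -0.138, 0],
    [33, 19, 5, 0, 0, -0.138, 0],
    [30, 24, 5, 0, 0, -0.138, 0],
  ],
)

```text
clock: 1.2
tcp_pos: [0.4359, -0.3442, 0.177]
orientation: [-2.065, -2.367, 0.009]
contact_force: [0.0, -0.0, 0.2]
grip_width: 0.0854
```

```bash
python3 -c "
from h import *
st();plan([.565,-.205,.16],down(np.radians(45.2)),8)"
```

```text
t 1.2 tcp [ 435.9 -344.2  177. ] q [ 0.87  0.37 -0.4   1.88  0.18  0.93  0.53] F [ 0.  -0.   0.2] w 85.4
tool x [-0.135  0.991 -0.003] y [ 0.991  0.135 -0.005] z [-0.004 -0.004 -1.   ] yaw_y 7.8
0 [15.0, 18.0, 2.0, -0.001, 0.0, -0.082]
1 [14.0, 20.0, 2.0, -0.001, 0.0, -0.082]
2 [12.0, 21.0, 2.0, -0.001, 0.0, -0.082]
3 [10.0, 21.0, 2.0, -0.001, 0.0, -0.082]
4 [8.0, 22.0, 2.0, -0.001, 0.0, -0.082]
5 [7.0, 23.0, 2.0, -0.001, 0.0, -0.082]
6 [5.0, 23.0, 2.0, -0.001, 0.0, -0.082]
7 [3.0, 24.0, 2.0, -0.001, 0.0, -0.082]
```

Call:
play_rows(
  increments=[
    [25, 30, 2, 0, 0, -0.13, 0],
    [21, 34, 2, 0, 0, -0.13, 0],
    [16, 36, 3, 0, 0, -0.13, 0],
    [10, 38, 3, 0, 0, -0.13, 0],
    [6, 30, 4, 0, 0, -0.1, 0],
  ],
)

```text
clock: 1.7
tcp_pos: [0.5673, -0.1985, 0.1613]
orientation: [-1.204, -2.899, 0.008]
contact_force: [-0.6, 0.1, 0.5]
grip_width: 0.0853
```

```bash
python3 -c "
from h import *
st();plan([.565,-.205,.13],down(np.radians(45.2)),4)"
```

```text
t 1.7 tcp [ 567.3 -198.5  161.3] q [ 0.65  0.49 -0.56  1.77  0.31  0.97  0.75] F [-0.6  0.1  0.5] w 85.3
tool x [-0.706  0.708  0.   ] y [ 0.708  0.706 -0.005] z [-0.004 -0.004 -1.   ] yaw_y 44.9
0 [-1.0, -2.0, 8.0, -0.001, -0.0, -0.001]
1 [-1.0, -2.0, 8.0, -0.001, -0.0, -0.001]
2 [-1.0, -2.0, 8.0, -0.001, -0.0, -0.001]
3 [-1.0, -2.0, 8.0, -0.001, -0.0, -0.001]
```

Call:
play_rows(
  increments=[
    [-2, -5, 20, -0.004, 0, -0.004, 0],
    [-1, -2, 25, 0, 0, 0, 0],
    [0, 0, 0, 0, 0, 0, 0],
  ],
)

```text
clock: 2.0
tcp_pos: [0.5687, -0.1982, 0.1152]
orientation: [1.179, 2.911, 0.006]
contact_force: [-0.9, 0.2, 0.9]
grip_width: 0.0854
```

```bash
python3 -c "
from h import *
st();plan([.565,-.205,.062],down(np.radians(45.2)),3)
f=grab_frame('side'); crop(f,180,370,150,320,4,'pics/s1.png')"
```

```text
t 2.0 tcp [ 568.7 -198.2  115.2] q [ 0.64  0.55 -0.55  1.81  0.35  0.88  0.74] F [-0.9  0.2  0.9] w 85.4
tool x [-0.718  0.696  0.001] y [0.696 0.718 0.004] z [ 0.002  0.003 -1.   ] yaw_y 45.9
0 [-1.0, -3.0, 18.0, 0.001, -0.0, 0.004]
1 [-1.0, -3.0, 18.0, 0.001, -0.0, 0.004]
2 [-1.0, -2.0, 18.0, 0.001, -0.0, 0.004]
```

View pics/s1.png

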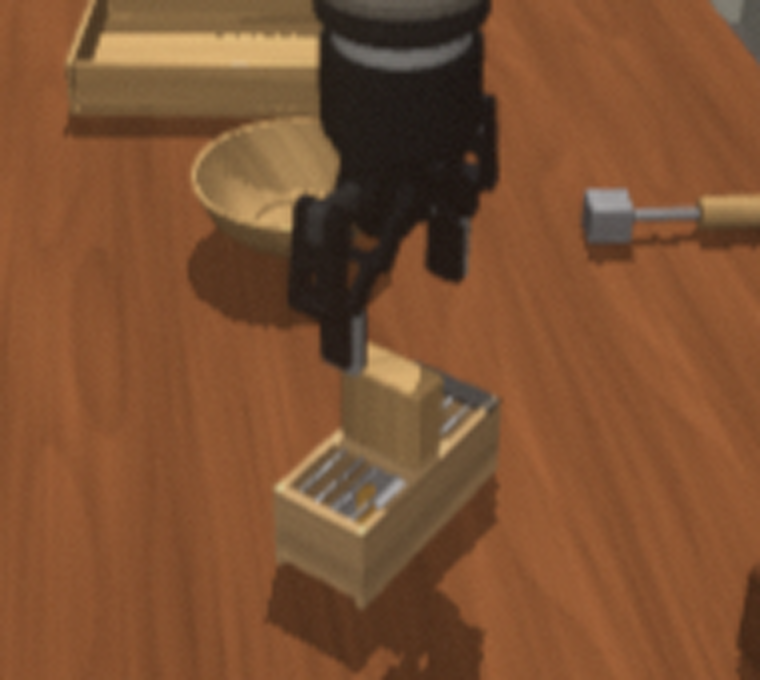

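The jaws straddle the handle (around (395,380) in the crop), with no contact. I'll correct the ~7 mm offset along the tool's y while I'm going down.

Call:
play_rows(
  increments=[
    [-2, -8, 0, 0, 0, 0.01, 0],
    [-1, -4, 0, 0, 0, 0, 0],
    [0, 0, 18, 0, 0, 0, 0],
    [0, 0, 0, 0, 0, 0, 0],
  ],
)

```text
clock: 2.45
tcp_pos: [0.5643, -0.2133, 0.1031]
orientation: [1.198, 2.894, 0.004]
contact_force: [-0.3, -0.2, -0.5]
grip_width: 0.0853
```

```bash
python3 -c "
from h import *
st();plan([.565,-.205,.062],down(np.radians(45.2)),1)"
```

```text
t 2.45 tcp [ 564.3 -213.3  103.1] q [ 0.66  0.56 -0.53  1.82  0.36  0.85  0.74] F [-0.3 -0.2 -0.5] w 85.3
tool x [-0.707  0.707 -0.007] y [0.707 0.707 0.006] z [ 0.009 -0.001 -1.   ] yaw_y 45.0
0 [6.0, 6.0, 41.0, 0.006, 0.007, -0.003]
```

Call:
play_rows(
  increments=[
    [5, 5, 8, 0.006, 0.007, 0, 0],
    [0, 0, 0, 0, 0, 0, 0],
  ],
)

```text
clock: 2.65
tcp_pos: [0.5651, -0.2069, 0.0968]
orientation: [1.204, 2.899, -0.001]
contact_force: [-0.0, 0.3, -0.5]
grip_width: 0.0854
```

```bash
python3 -c "
from h import *
st();st();plan([.565,-.205,.062],down(np.radians(45.2)),1)"
```

```text
t 2.65 tcp [ 565.1 -206.9   96.8] q [ 0.64  0.57 -0.53  1.82  0.37  0.85  0.72] F [-0.   0.3 -0.5] w 85.4
tool x [-0.706  0.708 -0.002] y [0.708 0.706 0.   ] z [ 0.002 -0.002 -1.   ] yaw_y 44.9
t 2.65 tcp [ 565.1 -206.9   96.8] q [ 0.64  0.57 -0.53  1.82  0.37  0.85  0.72] F [-0.   0.3 -0.5] w 85.4
tool x [-0.706  0.708 -0.002] y [0.708 0.706 0.   ] z [ 0.002 -0.002 -1.   ] yaw_y 44.9
0 [1.0, 1.0, 35.0, 0.0, 0.002, -0.005]
```

Call:
play_rows(
  increments=[
    [1, 1, 16, 0, 0, 0, 0],
    [0, 0, 14, 0, 0, 0, 0],
    [0, 0, 4, 0, 0, 0, 0],
    [0, 0, 0, 0, 0, 0, 0],
  ],
)

```text
clock: 3.05
tcp_pos: [0.5658, -0.2051, 0.0608]
orientation: [1.202, 2.899, -0.001]
contact_force: [-0.1, -0.6, 0.2]
grip_width: 0.0855
```

```bash
python3 -c "
from h import *
st();plan([.565,-.205,.062],down(np.radians(45.2)),1)"
```

```text
t 3.05 tcp [ 565.8 -205.1   60.8] q [ 0.62  0.62 -0.5   1.84  0.41  0.79  0.69] F [-0.1 -0.6  0.2] w 85.5
tool x [-0.707  0.707 -0.003] y [0.707 0.707 0.001] z [ 0.003 -0.002 -1.   ] yaw_y 45.0
0 [1.0, -1.0, -1.0, 0.001, 0.003, -0.004]
```

Call:
play_rows(
  increments=[
    [0, 0, 0, 0, 0, 0, 130],
    [0, 0, 0, 0, 0, 0, 200],
    [0, 0, 0, 0, 0, 0, 255],
    [0, 0, 0, 0, 0, 0, 255],
    [0, 0, 0, 0, 0, 0, 255],
  ],
  force=40,
)

```text
clock: 3.55
tcp_pos: [0.5664, -0.2052, 0.0614]
orientation: [1.201, 2.898, -0.001]
contact_force: [1.1, -0.1, -1.2]
grip_width: 0.0234
```

Call:
play_rows(
  increments=[
    [0, 0, 0, 0, 0, 0, 255],
    [0, 0, 0, 0, 0, 0, 255],
    [0, 0, 0, 0, 0, 0, 255],
  ],
  force=90,
)

```text
clock: 3.85
tcp_pos: [0.5664, -0.2052, 0.0615]
orientation: [1.201, 2.898, -0.0]
contact_force: [-0.1, 0.4, -0.9]
grip_width: 0.0232
```

```bash
python3 -c "
from h import *
st()"
```

```text
t 3.85 tcp [ 566.4 -205.2   61.5] q [ 0.62  0.61 -0.5   1.84  0.41  0.79  0.69] F [-0.1  0.4 -0.9] w 23.2
tool x [-0.707  0.707 -0.004] y [0.707 0.707 0.001] z [ 0.004 -0.002 -1.   ] yaw_y 45.0
```

Call:
play_rows(
  increments=[
    [0, 0, -8, 0, 0, 0, 255],
    [0, 0, -14, -0.02, 0, 0, 255],
    [0, 0, -20, -0.02, 0, 0, 255],
    [0, 0, -25, -0.02, 0, 0, 255],
    [0, 0, -25, -0.02, 0, 0, 255],
  ],
)

```text
clock: 4.35
tcp_pos: [0.5604, -0.2056, 0.1548]
orientation: [1.188, 2.876, 0.121]
contact_force: [0.5, -0.3, -3.3]
grip_width: 0.0232
```

Call:
play_rows(
  increments=[
    [0, 0, -14, 0, 0, 0, 255],
    [0, 0, -6, 0, 0, 0, 255],
    [0, 0, 0, 0, 0, 0, 255],
  ],
)

```text
clock: 4.65
tcp_pos: [0.5599, -0.209, 0.1805]
orientation: [1.189, 2.868, 0.12]
contact_force: [-0.2, 0.2, -3.7]
grip_width: 0.0232
```

```bash
python3 -c "
from h import *
st()
f=grab_frame('side'); crop(f,180,370,130,300,4,'pics/s2.png')
plan([.51,.27,.17],down(np.radians(97))*R.from_euler('x',-4,degrees=True),20,[.3,.6]+[1]*16+[.6,.3])"
```

```text
t 4.65 tcp [ 559.9 -209.   180.5] q [ 0.77  0.46 -0.62  1.79  0.24  0.93  0.85] F [-0.2  0.2 -3.7] w 23.2
tool x [-0.707  0.707 -0.002] y [0.705 0.704 0.084] z [ 0.061  0.058 -0.996] yaw_y 45.0
0 [6.0, 5.0, 1.0, 0.0, 0.001, -0.015]
1 [12.0, 10.0, 1.0, 0.0, 0.002, -0.031]
2 [20.0, 18.0, 2.0, 0.001, 0.004, -0.051]
3 [19.0, 19.0, 2.0, 0.001, 0.004, -0.051]
4 [18.0, 20.0, 2.0, 0.001, 0.004, -0.051]
5 [17.0, 21.0, 2.0, 0.001, 0.004, -0.051]
6 [16.0, 22.0, 2.0, 0.001, 0.004, -0.051]
7 [15.0, 22.0, 2.0, 0.001, 0.004, -0.051]
8 [14.0, 23.0, 2.0, 0.001, 0.004, -0.051]
9 [13.0, 24.0, 2.0, 0.001, 0.004, -0.051]
10 [11.0, 24.0, 2.0, 0.001, 0.004, -0.051]
11 [10.0, 25.0, 2.0, 0.001, 0.004, -0.051]
12 [9.0, 25.0, 2.0, 0.001, 0.004, -0.051]
13 [8.0, 26.0, 2.0, 0.001, 0.004, -0.051]
14 [6.0, 26.0, 2.0, 0.001, 0.004, -0.051]
15 [5.0, 26.0, 2.0, 0.001, 0.004, -0.051]
16 [3.0, 27.0, 2.0, 0.001, 0.004, -0.051]
17 [2.0, 27.0, 2.0, 0.001, 0.004, -0.051]
18 [0.0, 16.0, 1.0, 0.0, 0.002, -0.031]
19 [-0.0, 8.0, 1.0, 0.0, 0.001, -0.015]
```

View pics/s2.png

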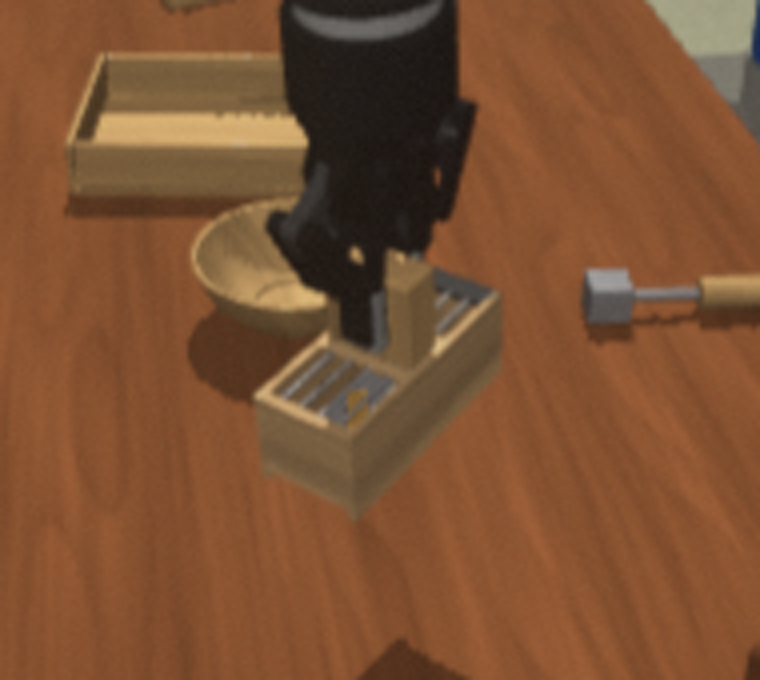

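Brass is still on the far half (crop ≈(357,405)) and the grip is straight. I'll carry it at constant yaw, with the slot end slightly up, to the tray.

Call:
play_rows(
  increments=[
    [7, 5, 0, 0, 0, 0, 255],
    [14, 10, 0, 0, 0, 0, 255],
    [20, 15, 0, 0, 0, 0, 255],
    [23, 17, 0, 0, 0, 0, 255],
    [23, 17, 0, 0, 0, 0, 255],
  ],
)

```text
clock: 5.2
tcp_pos: [0.5394, -0.0969, 0.1801]
orientation: [1.197, 2.875, 0.119]
contact_force: [0.7, 0.8, -3.2]
grip_width: 0.0231
```

Call:
play_rows(
  increments=[
    [23, 17, 0, 0, 0, 0, 255],
    [23, 17, 0, 0, 0, 0, 255],
    [23, 17, 0, 0, 0, 0, 255],
    [23, 17, 0, 0, 0, 0, 255],
    [23, 17, 0, 0, 0, 0, 255],
  ],
)

```text
clock: 5.7
tcp_pos: [0.51, 0.0595, 0.1845]
orientation: [1.187, 2.889, 0.118]
contact_force: [0.3, 0.5, -2.8]
grip_width: 0.0232
```

```bash
python3 -c "
from h import *
st()
plan([.485,.299,.165],down(np.radians(45))*R.from_euler('x',-4,degrees=True),10,[1]*7+[.8,.5,.25])"
```

```text
t 5.7 tcp [510.   59.5 184.5] q [ 0.41  0.33 -0.73  1.98  0.22  0.86  0.37] F [ 0.3  0.5 -2.8] w 23.2
tool x [-0.712  0.702  0.014] y [0.701 0.709 0.076] z [ 0.043  0.064 -0.997] yaw_y 45.3
0 [22.0, 18.0, 4.0, 0.001, -0.002, 0.001]
1 [22.0, 18.0, 4.0, 0.001, -0.002, 0.001]
2 [22.0, 18.0, 4.0, 0.001, -0.002, 0.001]
3 [22.0, 18.0, 4.0, 0.001, -0.002, 0.001]
4 [22.0, 18.0, 4.0, 0.001, -0.002, 0.001]
5 [22.0, 18.0, 4.0, 0.001, -0.002, 0.001]
6 [22.0, 18.0, 4.0, 0.001, -0.002, 0.001]
7 [17.0, 14.0, 3.0, 0.001, -0.001, 0.001]
8 [11.0, 9.0, 2.0, 0.0, -0.001, 0.0]
9 [5.0, 4.0, 1.0, 0.0, -0.0, 0.0]
```

Call:
play_rows(
  increments=[
    [22, 18, 2, 0, -0.002, 0, 255],
    [22, 18, 2, 0, -0.002, 0, 255],
    [22, 18, 2, 0, -0.002, 0, 255],
    [22, 18, 2, 0, -0.002, 0, 255],
    [22, 18, 2, 0, -0.002, 0, 255],
  ],
)

```text
clock: 6.2
tcp_pos: [0.4844, 0.2141, 0.1794]
orientation: [1.172, 2.893, 0.108]
contact_force: [0.6, 0.7, -4.4]
grip_width: 0.0232
```

Call:
play_rows(
  increments=[
    [22, 18, 2, 0, -0.002, 0, 255],
    [22, 18, 2, 0, -0.002, 0, 255],
    [17, 14, 2, 0, 0, 0, 255],
    [10, 8, 2, 0, 0, 0, 255],
    [5, 4, 0, 0, 0, 0, 255],
  ],
)

```text
clock: 6.7
tcp_pos: [0.4594, 0.3256, 0.173]
orientation: [1.149, 2.908, 0.102]
contact_force: [-0.3, -0.6, -3.5]
grip_width: 0.0228
```

```bash
python3 -c "
from h import *
st()
plan([.485,.299,.165],down(np.radians(45))*R.from_euler('x',0,degrees=True),2)
f=grab_frame('side'); crop(f,170,330,50,200,5,'pics/s3.png')
f=grab_frame('top'); crop(f,80,200,150,270,5,'pics/t3.png')"
```

```text
t 6.7 tcp [459.4 325.6 173. ] q [-0.12  0.43 -0.75  1.89  0.36  0.89 -0.22] F [-0.3 -0.6 -3.5] w 22.8
tool x [-0.73   0.683  0.012] y [0.683 0.728 0.065] z [ 0.036  0.056 -0.998] yaw_y 46.8
0 [-18.0, -1.0, 4.0, 0.033, -0.006, 0.016]
1 [-18.0, -1.0, 4.0, 0.033, -0.006, 0.016]
```

View pics/s3.png

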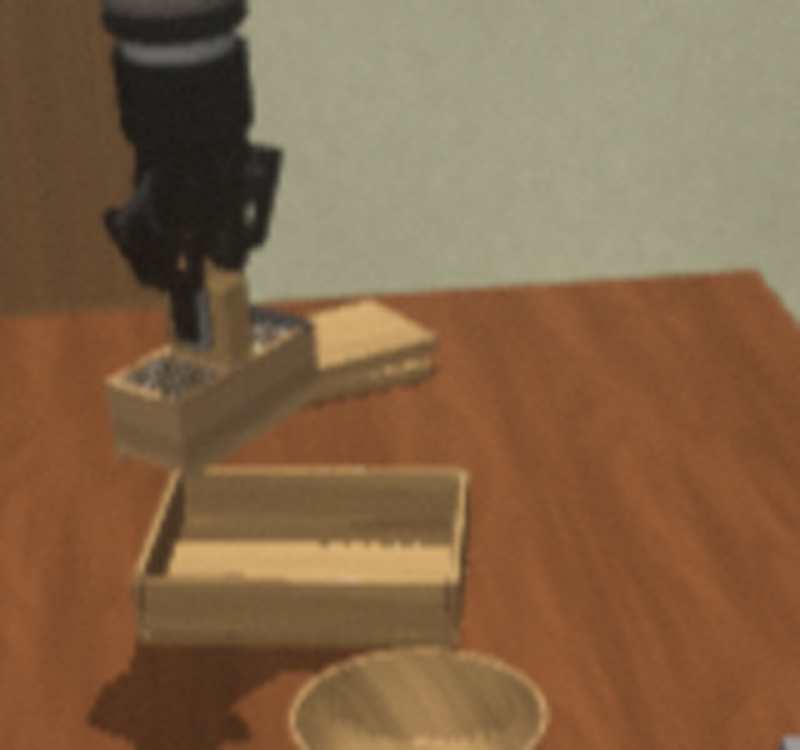

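View pics/t3.png

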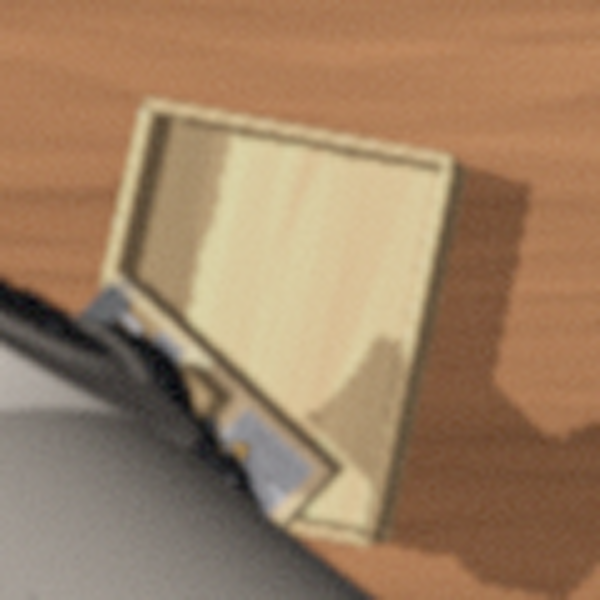

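Brass is still in the rear half (top crop ≈(240,450)). The box sits a bit too far in −x, so I'll move it over the tray, then tilt.

Call:
play_rows(
  increments=[
    [-8, 0, 1, 0, 0, 0.01, 255],
    [-14, -1, 1, 0, -0.006, 0.01, 255],
    [-10, 0, 1, 0, -0.006, 0.01, 255],
    [-4, 0, 0, 0, 0, 0, 255],
    [0, 0, 0, 0, 0, 0, 255],
  ],
)

```text
clock: 7.3
tcp_pos: [0.4892, 0.2915, 0.1688]
orientation: [1.203, 2.872, 0.088]
contact_force: [0.5, -1.2, -2.6]
grip_width: 0.023
```

```bash
python3 -c "
from h import *
st()
plan([.485,.299,.155],down(np.radians(45))*R.from_euler('x',15,degrees=True),4)"
```

```text
t 7.3 tcp [489.2 291.5 168.8] q [-0.07  0.44 -0.72  1.88  0.37  0.89 -0.19] F [ 0.5 -1.2 -2.6] w 23.0
tool x [-0.701  0.713 -0.002] y [0.711 0.7   0.062] z [ 0.046  0.042 -0.998] yaw_y 44.6
0 [2.0, 0.0, 3.0, 0.081, 0.0, -0.002]
1 [2.0, 1.0, 3.0, 0.081, 0.0, -0.002]
2 [2.0, 1.0, 3.0, 0.081, 0.0, -0.002]
3 [2.0, 1.0, 3.0, 0.081, 0.0, -0.002]
```

Call:
play_rows(
  increments=[
    [2, 0, 2, 0.07, 0, 0, 255],
    [2, 0, 2, 0.08, 0, 0, 255],
    [2, 0, 3, 0.08, 0, 0, 255],
    [1, 0, 3, 0.07, 0, 0, 255],
    [0, 0, 0, 0.02, 0, 0, 255],
  ],
)

```text
clock: 7.8
tcp_pos: [0.4852, 0.2934, 0.1593]
orientation: [-1.175, -2.78, 0.376]
contact_force: [-0.3, -0.0, -3.4]
grip_width: 0.023
```

```bash
python3 -c "
from h import *
st()
plan([.485,.299,.15],down(np.radians(45))*R.from_euler('x',15,degrees=True),1)
f=grab_frame('side'); crop(f,170,330,50,200,5,'pics/s4.png')"
```

```text
t 7.8 tcp [485.2 293.4 159.3] q [-0.21  0.61 -0.66  1.66  0.36  1.29 -0.21] F [-0.3 -0.  -3.4] w 23.0
tool x [-0.697  0.717 -0.004] y [ 0.692  0.672 -0.264] z [-0.187 -0.187 -0.965] yaw_y 44.2
0 [4.0, 6.0, 8.0, -0.005, 0.0, -0.014]
```

View pics/s4.png

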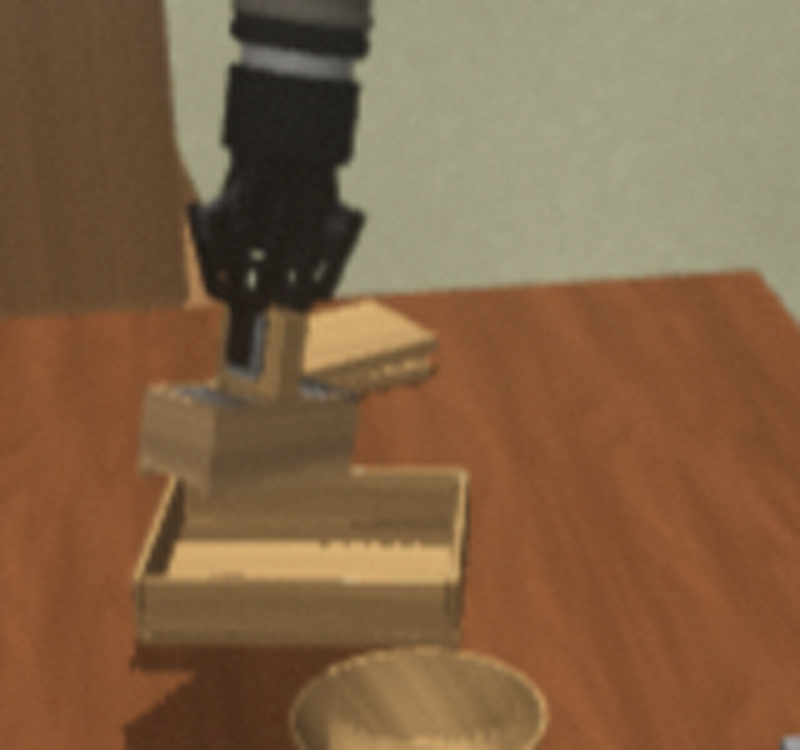

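Slot end is down 15° over the tray. I'll start the strokes.

Call:
play_rows(
  increments=[
    [3, 25, 6, 0, 0, -0.01, 255],
    [0, -50, 0, 0, 0, 0, 255],
    [0, 50, 0, 0, 0, 0, 255],
    [0, -50, 0, 0, 0, 0, 255],
    [0, 50, 0, 0, 0, 0, 255],
  ],
)

```text
clock: 8.35
tcp_pos: [0.4769, 0.2957, 0.1227]
orientation: [-1.116, -2.75, 0.458]
contact_force: [-0.4, -0.6, -3.3]
grip_width: 0.023
```

```bash
python3 -c "
from h import *
st()
plan([.485,.299,.153],down(np.radians(45))*R.from_euler('x',15,degrees=True),1)"
```

```text
t 8.35 tcp [476.9 295.7 122.7] q [-0.23  0.68 -0.65  1.64  0.38  1.3  -0.21] F [-0.4 -0.6 -3.3] w 23.0
tool x [-0.715  0.699  0.014] y [ 0.656  0.679 -0.329] z [-0.24  -0.227 -0.944] yaw_y 46.0
0 [-3.0, -2.0, -31.0, -0.074, -0.01, 0.015]
```

The strokes drifted: down by about 30 mm, and the tilt went up to 19°. I'm raising and straightening it now.

Call:
play_rows(
  increments=[
    [0, -6, -18, -0.03, 0, 0, 255],
    [-2, -3, -18, -0.04, -0.005, 0.01, 255],
    [0, 0, 0, 0, 0, 0, 255],
  ],
)

```text
clock: 8.65
tcp_pos: [0.4776, 0.2946, 0.1465]
orientation: [-1.138, -2.771, 0.379]
contact_force: [1.3, 0.4, -2.3]
grip_width: 0.0226
```

```bash
python3 -c "
from h import *
st()
plan([.485,.299,.16],down(np.radians(45))*R.from_euler('x',15,degrees=True),1)
f=grab_frame('side'); crop(f,170,330,50,200,5,'pics/s5.png')
f=grab_frame('top'); crop(f,80,200,150,270,5,'pics/t5.png')"
```

```text
t 8.65 tcp [477.6 294.6 146.5] q [-0.2   0.63 -0.67  1.67  0.36  1.27 -0.2 ] F [ 1.3  0.4 -2.3] w 22.6
tool x [-0.709  0.704  0.018] y [ 0.674  0.686 -0.275] z [-0.206 -0.183 -0.961] yaw_y 45.5
0 [-2.0, 4.0, -15.0, -0.017, -0.016, 0.008]
```

View pics/s5.png

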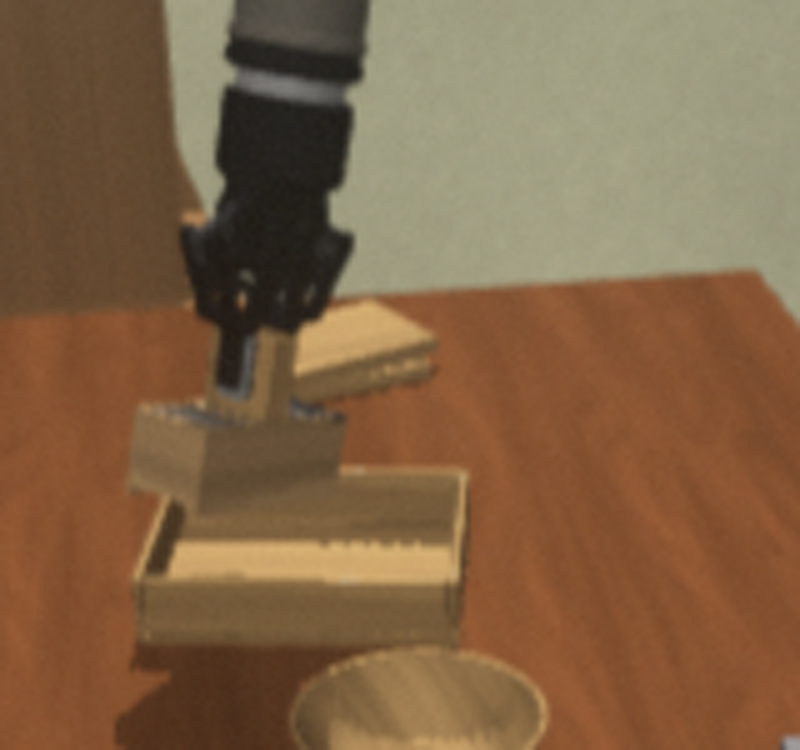

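View pics/t5.png

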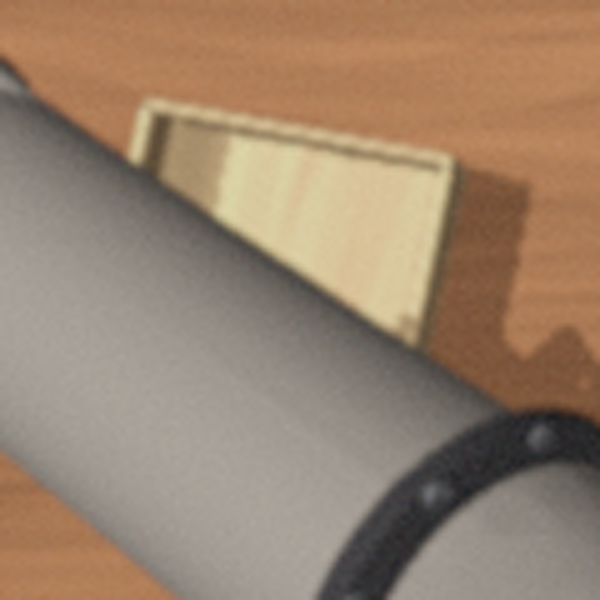

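Call:
play_rows(
  increments=[
    [-1, 2, -12, -0.01, -0.01, 0, 255],
    [0, 25, -5, -0.01, 0, 0, 255],
    [0, -50, -5, -0.012, 0, 0, 255],
    [0, 50, -5, -0.012, 0, 0, 255],
    [0, -50, -5, -0.012, 0, 0, 255],
  ],
)

```text
clock: 9.25
tcp_pos: [0.471, 0.2877, 0.1705]
orientation: [-1.134, -2.797, 0.338]
contact_force: [-0.2, -3.6, -3.3]
grip_width: 0.023
```

```bash
python3 -c "
from h import *
st()
plan([.485,.299,.16],down(np.radians(45))*R.from_euler('x',15,degrees=True),1)"
```

```text
t 9.25 tcp [471.  287.7 170.5] q [-0.17  0.57 -0.7   1.7   0.35  1.27 -0.18] F [-0.2 -3.6 -3.3] w 23.0
tool x [-0.716  0.698  0.013] y [ 0.674  0.697 -0.244] z [-0.179 -0.166 -0.97 ] yaw_y 45.9
0 [-2.0, 20.0, 6.0, 0.016, -0.009, 0.016]
```

Call:
play_rows(
  increments=[
    [0, 50, -2, -0.004, -0.008, 0.01, 255],
    [0, -50, -3, -0.008, 0, 0, 255],
    [0, 50, -3, -0.008, 0, 0, 255],
    [0, -50, -3, -0.008, 0, 0, 255],
    [0, 50, -3, -0.008, 0, 0, 255],
  ],
)

```text
clock: 9.75
tcp_pos: [0.4772, 0.3052, 0.1413]
orientation: [-1.095, -2.773, 0.423]
contact_force: [-0.9, -0.5, -2.4]
grip_width: 0.0229
```

```bash
python3 -c "
from h import *
st()
plan([.485,.299,.16],down(np.radians(45))*R.from_euler('x',15,degrees=True),1)
f=grab_frame('side'); crop(f,170,330,50,200,5,'pics/s6.png')
"
```

```text
t 9.75 tcp [477.2 305.2 141.3] q [-0.23  0.66 -0.68  1.64  0.38  1.31 -0.2 ] F [-0.9 -0.5 -2.4] w 22.9
tool x [-0.728  0.685  0.018] y [ 0.648  0.697 -0.305] z [-0.222 -0.21  -0.952] yaw_y 47.1
0 [-10.0, -5.0, -18.0, -0.049, -0.009, 0.034]
```

View pics/s6.png

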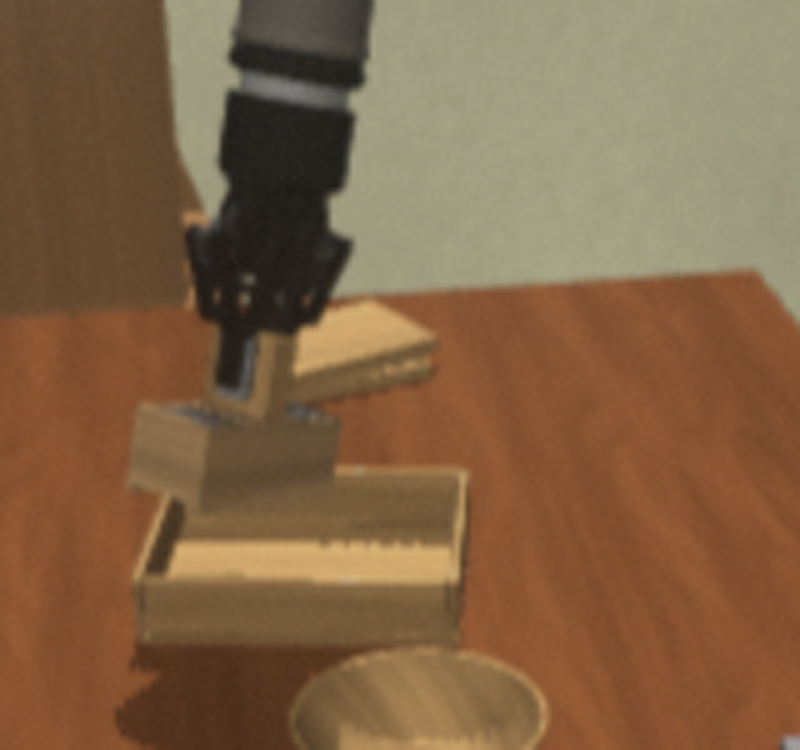

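Call:
play_rows(
  increments=[
    [-6, -20, -14, -0.04, -0.008, 0.03, 255],
    [0, 50, -5, -0.012, 0, 0, 255],
    [0, 10, -4, -0.01, 0, 0, 255],
    [0, -50, -4, -0.01, 0, 0, 255],
    [0, -10, -4, -0.01, 0, 0, 255],
  ],
)

```text
clock: 10.3
tcp_pos: [0.482, 0.3026, 0.1742]
orientation: [-1.158, -2.815, 0.291]
contact_force: [0.7, 0.2, -3.0]
grip_width: 0.0227
```

```bash
python3 -c "
from h import *
st()
plan([.485,.299,.16],down(np.radians(45))*R.from_euler('x',15,degrees=True),1)
"
```

```text
t 10.3 tcp [482.  302.6 174.2] q [-0.18  0.57 -0.7   1.68  0.36  1.25 -0.2 ] F [ 0.7  0.2 -3. ] w 22.7
tool x [-0.71   0.704  0.005] y [ 0.688  0.695 -0.206] z [-0.149 -0.143 -0.978] yaw_y 45.3
0 [-5.0, 3.0, 14.0, 0.054, -0.004, 0.005]
```

Call:
play_rows(
  increments=[
    [0, 50, -4, -0.01, 0, 0, 255],
    [0, 10, -4, -0.01, 0, 0, 255],
  ],
)

```text
clock: 10.5
tcp_pos: [0.5241, 0.3435, 0.174]
orientation: [-1.165, -2.83, 0.263]
contact_force: [-0.5, 0.3, -2.8]
grip_width: 0.0228
```

```bash
python3 -c "
from h import *
st()
plan([.485,.299,.16],down(np.radians(45))*R.from_euler('x',15,degrees=True),1)
"
```

```text
t 10.5 tcp [524.1 343.5 174. ] q [-0.24  0.65 -0.68  1.55  0.39  1.28 -0.21] F [-0.5  0.3 -2.8] w 22.8
tool x [-0.71   0.704 -0.   ] y [ 0.692  0.698 -0.184] z [-0.129 -0.131 -0.983] yaw_y 45.2
0 [-4.0, -56.0, 25.0, 0.077, 0.001, 0.004]
```

Two-row strokes track in full (≈58 mm). I'm retuning the tilt and height corrections and continuing.

Call:
play_rows(
  increments=[
    [0, -50, 10, 0.04, 0, 0, 255],
    [-2, -30, 8, 0.03, 0, 0, 255],
    [0, 50, -1, 0, 0, 0, 255],
    [0, 8, -1, 0, 0, 0, 255],
  ],
)

```text
clock: 10.9
tcp_pos: [0.5069, 0.3237, 0.1657]
orientation: [-1.151, -2.805, 0.356]
contact_force: [-1.1, -0.7, -3.0]
grip_width: 0.0232
```

```bash
python3 -c "
from h import *
st()
plan([.485,.299,.16],down(np.radians(45))*R.from_euler('x',15,degrees=True),1)
"
```

```text
t 10.9 tcp [506.9 323.7 165.7] q [-0.24  0.65 -0.68  1.57  0.39  1.32 -0.22] F [-1.1 -0.7 -3. ] w 23.2
tool x [-0.712  0.702 -0.006] y [ 0.681  0.689 -0.247] z [-0.169 -0.18  -0.969] yaw_y 45.3
0 [-2.0, -31.0, 14.0, 0.012, 0.008, 0.005]
```

Call:
play_rows(
  increments=[
    [0, -50, 0, 0, 0, 0, 255],
    [0, -8, 0, 0, 0, 0, 255],
    [0, 50, -1, 0, 0, 0, 255],
    [0, 8, -1, 0, 0, 0, 255],
  ],
)

```text
clock: 11.3
tcp_pos: [0.5081, 0.325, 0.1724]
orientation: [-1.154, -2.811, 0.349]
contact_force: [-0.3, 0.2, -3.3]
grip_width: 0.0234
```

```bash
python3 -c "
from h import *
st()
plan([.485,.299,.16],down(np.radians(45))*R.from_euler('x',15,degrees=True),1)
f=grab_frame('side'); crop(f,170,330,50,200,5,'pics/s7.png')
"
```

```text
t 11.3 tcp [508.1 325.  172.4] q [-0.24  0.64 -0.68  1.57  0.39  1.33 -0.22] F [-0.3  0.2 -3.3] w 23.4
tool x [-0.712  0.702 -0.01 ] y [ 0.683  0.69  -0.24 ] z [-0.162 -0.178 -0.971] yaw_y 45.3
0 [-2.0, -31.0, 20.0, 0.019, 0.012, 0.005]
```

View pics/s7.png

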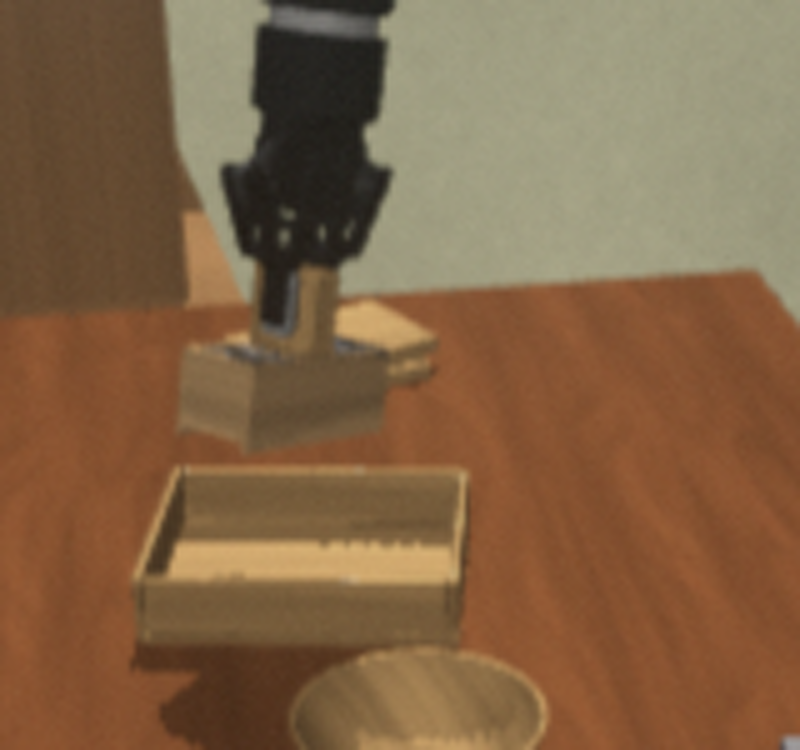

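Call:
play_rows(
  increments=[
    [0, -50, 5, 0.01, 0.005, 0, 255],
    [0, -12, 3, 0.005, 0, 0, 255],
    [0, 50, 0, 0, 0, 0, 255],
    [0, 8, 0, 0, 0, 0, 255],
  ],
)

```text
clock: 11.75
tcp_pos: [0.5029, 0.3195, 0.1702]
orientation: [-1.152, -2.805, 0.363]
contact_force: [-0.1, -0.4, -2.0]
grip_width: 0.0229
```

Call:
play_rows(
  increments=[
    [0, -50, 3, 0, 0.003, 0, 255],
    [0, -8, 3, 0, 0, 0, 255],
    [0, 50, 0, 0, 0, 0, 255],
    [0, 8, 0, 0, 0, 0, 255],
  ],
)

```text
clock: 12.15
tcp_pos: [0.5016, 0.318, 0.1669]
orientation: [-1.153, -2.806, 0.358]
contact_force: [-0.1, -0.3, -3.3]
grip_width: 0.0229
```

```bash
python3 -c "
from h import *
st()
plan([.485,.299,.16],down(np.radians(45))*R.from_euler('x',15,degrees=True),1)
f=grab_frame('side'); crop(f,170,330,50,200,5,'pics/s8.png')
f=grab_frame('top'); crop(f,80,200,150,270,5,'pics/t8.png')
"
```

```text
t 12.15 tcp [501.6 318.  166.9] q [-0.23  0.64 -0.68  1.59  0.39  1.32 -0.22] F [-0.1 -0.3 -3.3] w 22.9
tool x [-0.712  0.702 -0.008] y [ 0.682  0.688 -0.248] z [-0.168 -0.182 -0.969] yaw_y 45.3
0 [-1.0, -23.0, 13.0, 0.011, 0.01, 0.004]
```

View pics/s8.png

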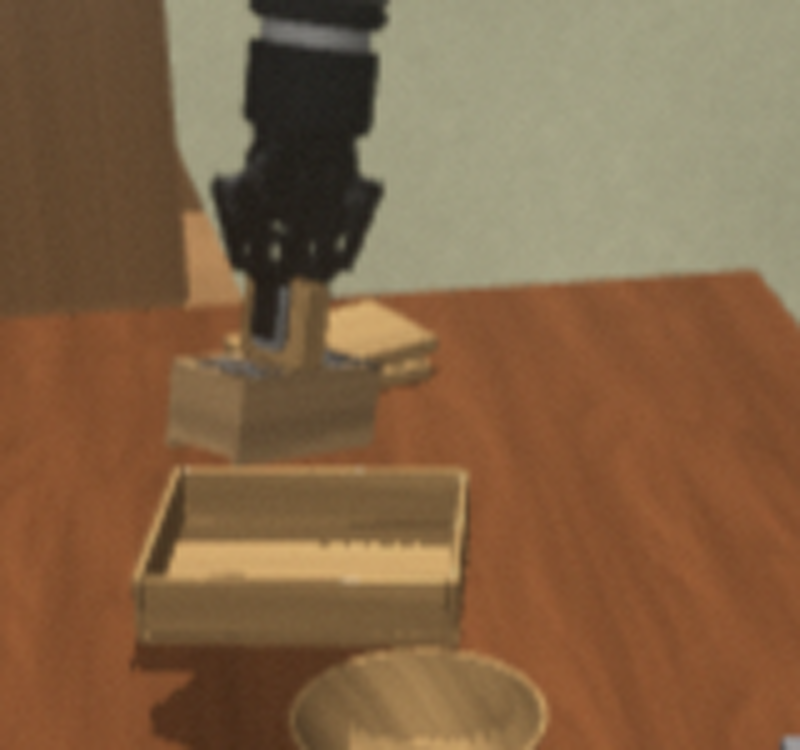

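View pics/t8.png

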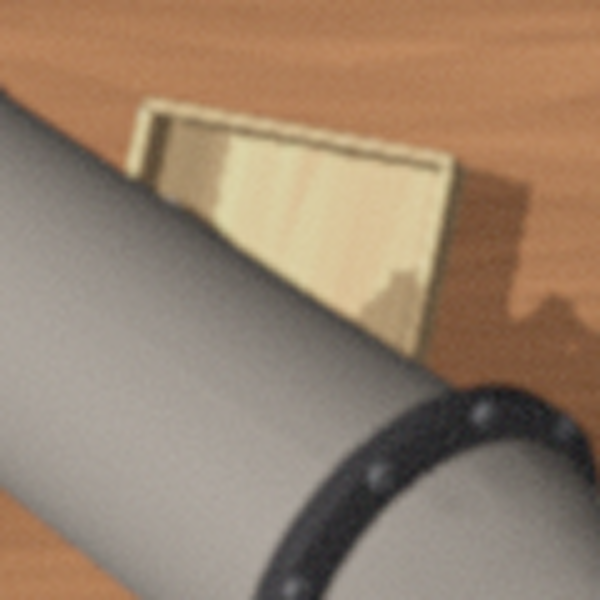

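Call:
play_rows(
  increments=[
    [0, -50, 5, 0.02, 0.005, 0, 255],
    [0, -8, 3, 0.02, 0, 0, 255],
    [0, 50, 0, 0, 0, 0, 255],
    [0, 8, 0, 0, 0, 0, 255],
  ],
)

```text
clock: 12.65
tcp_pos: [0.4963, 0.312, 0.1611]
orientation: [-1.145, -2.782, 0.414]
contact_force: [-0.3, -0.6, -3.5]
grip_width: 0.0231
```

Call:
play_rows(
  increments=[
    [0, -50, 2, 0, 0.003, 0, 255],
    [0, -8, 0, 0, 0, 0, 255],
    [0, 50, 0, 0, 0, 0, 255],
    [0, 8, 0, 0, 0, 0, 255],
  ],
)

```text
clock: 13.05
tcp_pos: [0.4938, 0.3093, 0.1599]
orientation: [-1.145, -2.779, 0.415]
contact_force: [0.2, 0.3, -3.3]
grip_width: 0.0229
```

Call:
play_rows(
  increments=[
    [0, -50, 2, 0, 0.003, 0, 255],
    [0, -8, 0, 0, 0, 0, 255],
    [0, 50, 0, 0, 0, 0, 255],
    [0, 8, 0, 0, 0, 0, 255],
  ],
)

```text
clock: 13.45
tcp_pos: [0.4916, 0.3066, 0.1589]
orientation: [-1.144, -2.776, 0.417]
contact_force: [-0.6, -0.3, -2.4]
grip_width: 0.0234
```

```bash
python3 -c "
from h import *
st()
plan([.485,.299,.16],down(np.radians(45))*R.from_euler('x',17,degrees=True),1)
f=grab_frame('side'); crop(f,170,330,50,200,5,'pics/s9.png')
"
```

```text
t 13.45 tcp [491.6 306.6 158.9] q [-0.22  0.65 -0.69  1.6   0.39  1.34 -0.22] F [-0.6 -0.3 -2.4] w 23.4
tool x [-0.71   0.704 -0.003] y [ 0.674  0.678 -0.293] z [-0.204 -0.21  -0.956] yaw_y 45.2
0 [-1.0, -10.0, 2.0, -0.0, 0.004, 0.003]
```

View pics/s9.png

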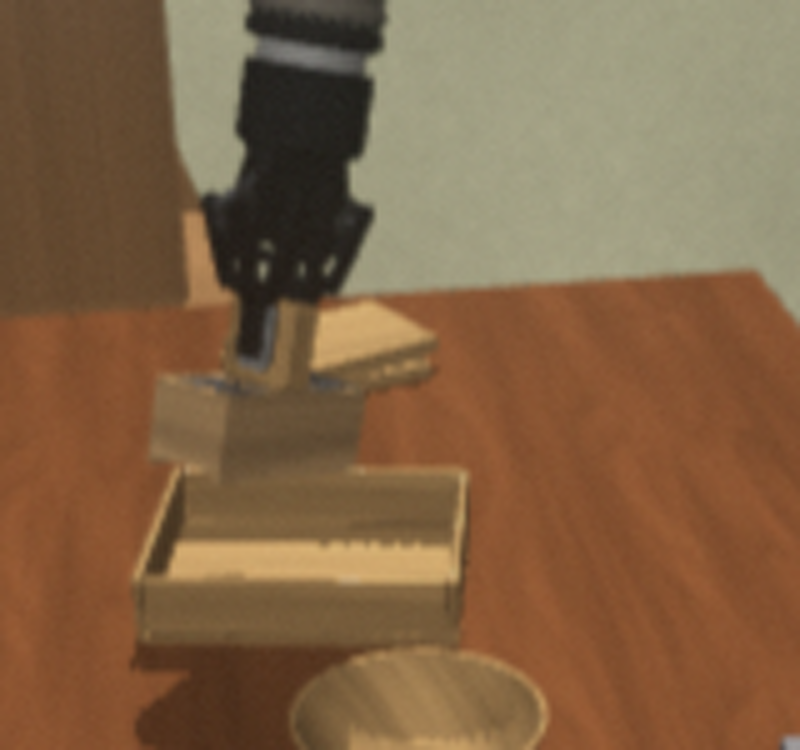

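Steady now. I'll level the box over the tray and look inside from the top.

Call:
play_rows(
  increments=[
    [5, -5, -2, -0.09, 0, 0, 255],
    [8, -5, -3, -0.1, 0, 0, 255],
    [8, 0, -3, -0.1, 0, 0, 255],
    [0, 0, 0, -0.02, 0, 0, 255],
    [0, 0, 0, 0, 0, 0, 255],
  ],
)

```text
clock: 14.0
tcp_pos: [0.4689, 0.315, 0.1741]
orientation: [1.191, 2.889, 0.035]
contact_force: [0.9, -0.1, -2.7]
grip_width: 0.0233
```

```bash
python3 -c "
from h import *
st()
f=grab_frame('side'); crop(f,170,330,50,200,5,'pics/s10.png')
f=grab_frame('top'); crop(f,80,200,150,270,5,'pics/t10.png')
"
```

```text
t 14.0 tcp [468.9 315.  174.1] q [-0.11  0.45 -0.76  1.86  0.39  0.95 -0.25] F [ 0.9 -0.1 -2.7] w 23.3
tool x [-0.71   0.705 -0.007] y [0.704 0.709 0.027] z [ 0.024  0.014 -1.   ] yaw_y 45.2
```

View pics/s10.png

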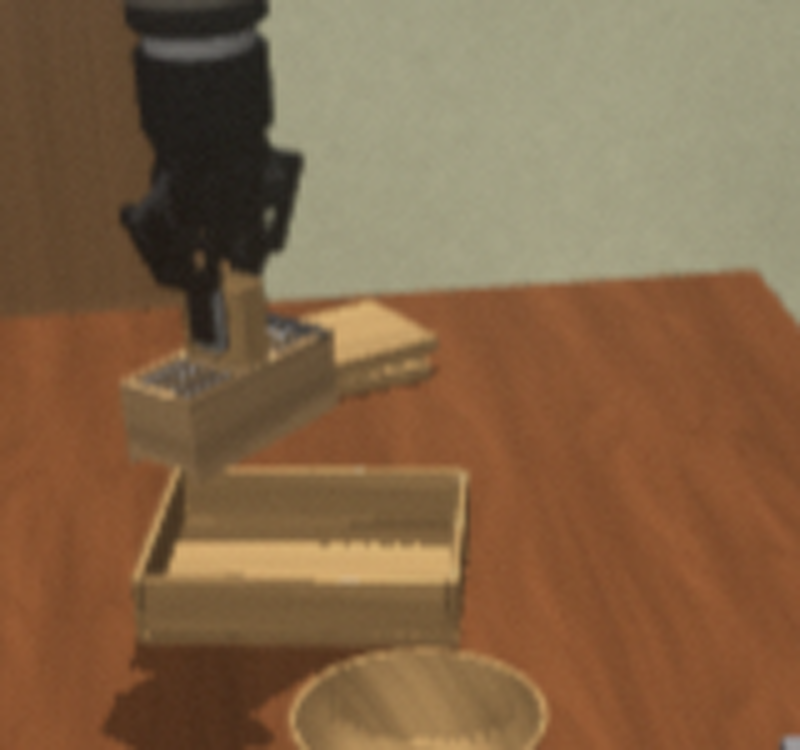

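View pics/t10.png

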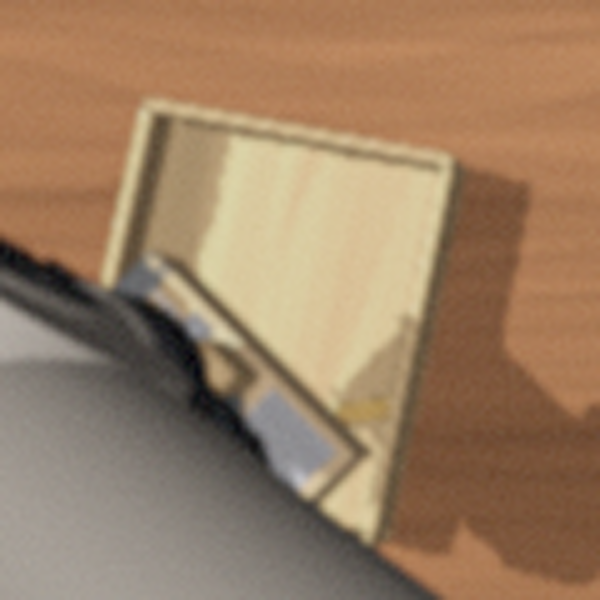

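The brass bar now lies in the tray (top crop ≈(365,410)) and the box's rear half is empty. I'm carrying the box back.

Call:
play_rows(
  increments=[
    [-8, -5, 0, 0, 0, 0, 255],
    [-16, -11, 0, 0, 0, 0, 255],
    [-24, -16, 0, 0, 0, 0, 255],
    [-26, -18, 0, 0, 0, 0, 255],
    [-26, -18, 0, 0, 0, 0, 255],
  ],
)

```text
clock: 14.6
tcp_pos: [0.4938, 0.1982, 0.1732]
orientation: [1.181, 2.898, 0.039]
contact_force: [0.2, -0.0, -2.8]
grip_width: 0.0232
```

Call:
play_rows(
  increments=[
    [-26, -18, 0, 0, 0, 0, 255],
    [-26, -18, 0, 0, 0, 0, 255],
    [-26, -18, 0, 0, 0, 0, 255],
    [-26, -18, 0, 0, 0, 0, 255],
    [-26, -18, 0, 0, 0, 0, 255],
  ],
)

```text
clock: 15.1
tcp_pos: [0.5262, 0.0333, 0.1704]
orientation: [1.186, 2.899, 0.036]
contact_force: [0.8, 0.4, -2.3]
grip_width: 0.0232
```

```bash
python3 -c "
from h import *
st()
plan([.5664,-.2052,.16],down(np.radians(45)),10,[1]*7+[.8,.5,.25])
f=grab_frame('top'); crop(f,80,200,150,270,5,'pics/t11.png')"
```

```text
t 15.1 tcp [526.2  33.3 170.4] q [ 0.42  0.39 -0.73  1.94  0.31  0.9   0.34] F [ 0.8  0.4 -2.3] w 23.2
tool x [-0.713  0.701  0.   ] y [0.701 0.713 0.025] z [ 0.017  0.018 -1.   ] yaw_y 45.5
0 [-23.0, -17.0, 1.0, 0.003, -0.0, 0.001]
1 [-23.0, -17.0, 1.0, 0.003, -0.0, 0.001]
2 [-23.0, -17.0, 1.0, 0.003, -0.0, 0.001]
3 [-23.0, -17.0, 1.0, 0.003, -0.0, 0.001]
4 [-23.0, -17.0, 1.0, 0.003, -0.0, 0.001]
5 [-23.0, -16.0, 1.0, 0.003, -0.0, 0.001]
6 [-23.0, -16.0, 1.0, 0.003, -0.0, 0.001]
7 [-18.0, -13.0, 1.0, 0.002, -0.0, 0.001]
8 [-12.0, -8.0, 1.0, 0.001, -0.0, 0.001]
9 [-6.0, -4.0, 0.0, 0.001, -0.0, 0.0]
```

View pics/t11.png

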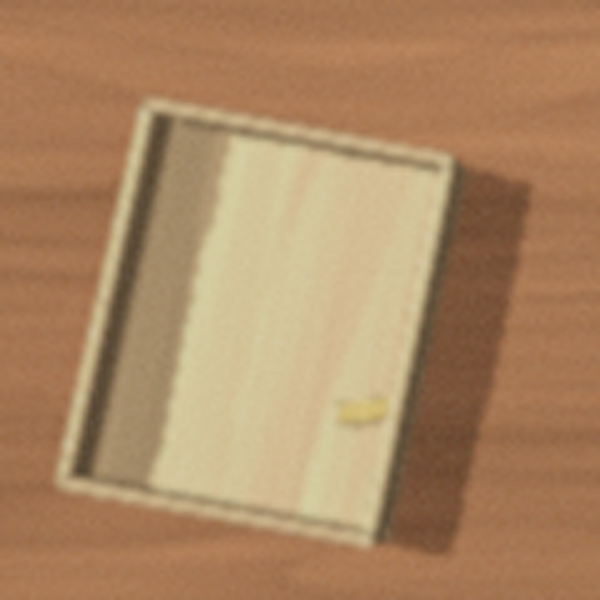

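The blank is confirmed lying in the tray at crop (362,411), and the tray hasn't moved. Carrying on with the return.

Call:
play_rows(
  increments=[
    [-23, -17, 1, 0.003, 0, 0, 255],
    [-23, -17, 1, 0.003, 0, 0, 255],
    [-23, -17, 1, 0.003, 0, 0, 255],
    [-23, -17, 1, 0.003, 0, 0, 255],
    [-23, -17, 1, 0.003, 0, 0, 255],
  ],
)

```text
clock: 15.65
tcp_pos: [0.5499, -0.1215, 0.163]
orientation: [1.201, 2.902, 0.009]
contact_force: [0.2, -0.4, -2.9]
grip_width: 0.0232
```

Call:
play_rows(
  increments=[
    [-20, -15, 1, 0.003, 0, 0, 255],
    [-16, -12, 1, 0.003, 0, 0, 255],
    [-10, -8, 1, 0, 0, 0, 255],
    [-5, -4, 0, 0, 0, 0, 255],
    [0, 0, 0, 0, 0, 0, 255],
  ],
)

```text
clock: 16.15
tcp_pos: [0.5581, -0.1952, 0.1578]
orientation: [-1.213, -2.892, 0.003]
contact_force: [0.1, -0.0, -3.1]
grip_width: 0.0229
```

```bash
python3 -c "
from h import *
st()
plan([.5664,-.2052,.1],down(np.radians(45)),2)"
```

```text
t 16.15 tcp [ 558.1 -195.2  157.8] q [ 0.71  0.5  -0.63  1.79  0.35  0.97  0.71] F [ 0.1 -0.  -3.1] w 22.9
tool x [-0.701  0.713  0.004] y [ 0.713  0.701 -0.004] z [-0.006  0.    -1.   ] yaw_y 44.5
0 [-7.0, -0.0, 29.0, -0.002, -0.002, -0.004]
1 [-7.0, -1.0, 29.0, -0.002, -0.002, -0.004]
```

Call:
play_rows(
  increments=[
    [-6, 0, 10, 0, -0.002, 0, 255],
    [-5, 0, 20, 0, -0.002, -0.004, 255],
    [-3, 0, 20, 0, 0, -0.004, 255],
    [0, 0, 6, 0, 0, 0, 255],
    [0, 0, 0, 0, 0, 0, 255],
  ],
)

```text
clock: 16.65
tcp_pos: [0.5696, -0.2002, 0.099]
orientation: [-1.192, -2.905, 0.001]
contact_force: [-0.4, 0.9, -2.2]
grip_width: 0.0233
```

```bash
python3 -c "
from h import *
st()
plan([.5664,-.2052,.0615],down(np.radians(45)),1)"
```

```text
t 16.65 tcp [ 569.6 -200.2   99. ] q [ 0.67  0.58 -0.59  1.81  0.41  0.88  0.68] F [-0.4  0.9 -2.2] w 23.3
tool x [-0.712  0.702  0.001] y [ 0.702  0.712 -0.001] z [-0.001 -0.    -1.   ] yaw_y 45.4
0 [-1.0, -6.0, 38.0, -0.001, -0.001, 0.007]
```

Call:
play_rows(
  increments=[
    [-1, -5, 8, 0, 0, 0.005, 255],
    [0, -2, 10, 0, 0, 0, 255],
    [0, 0, 8, 0, 0, 0, 255],
    [0, 0, 0, 0, 0, 0, 255],
  ],
)

```text
clock: 17.05
tcp_pos: [0.5659, -0.2054, 0.0726]
orientation: [1.198, 2.903, -0.001]
contact_force: [-1.3, 0.5, -3.8]
grip_width: 0.0229
```

```bash
python3 -c "
from h import *
st()
plan([.5664,-.2052,.0615],down(np.radians(45)),1)"
```

```text
t 17.05 tcp [ 565.9 -205.4   72.6] q [ 0.67  0.62 -0.57  1.83  0.44  0.83  0.66] F [-1.3  0.5 -3.8] w 22.9
tool x [-0.709  0.705 -0.001] y [ 0.705  0.709 -0.   ] z [ 0.001 -0.001 -1.   ] yaw_y 45.2
0 [-0.0, 1.0, 11.0, -0.0, 0.001, 0.003]
```

Call:
play_rows(
  increments=[
    [0, 0, 5, 0, 0, 0, 255],
    [0, 0, 4, 0, 0, 0, 255],
    [0, 0, 2, 0, 0, 0, 255],
    [0, 0, 0, 0, 0, 0, 255],
  ],
)

```text
clock: 17.45
tcp_pos: [0.5667, -0.2055, 0.0615]
orientation: [1.198, 2.902, -0.001]
contact_force: [-0.4, 0.9, -1.8]
grip_width: 0.023
```

```bash
python3 -c "
from h import *
st()"
```

```text
t 17.45 tcp [ 566.7 -205.5   61.5] q [ 0.66  0.63 -0.56  1.83  0.45  0.81  0.65] F [-0.4  0.9 -1.8] w 23.0
tool x [-0.709  0.705 -0.003] y [0.705 0.709 0.001] z [ 0.002 -0.001 -1.   ] yaw_y 45.1
```

Call:
play_rows(
  increments=[
    [0, 0, 1, 0, 0, 0, 255],
    [0, 0, 1, 0, 0, 0, 255],
    [0, 0, 0, 0, 0, 0, 255],
  ],
)

```text
clock: 17.75
tcp_pos: [0.5669, -0.2054, 0.0618]
orientation: [1.197, 2.901, -0.003]
contact_force: [-0.1, 0.2, -2.9]
grip_width: 0.0227
```

```bash
python3 -c "
from h import *
st()"
```

```text
t 17.75 tcp [ 566.9 -205.4   61.8] q [ 0.66  0.63 -0.56  1.83  0.45  0.81  0.65] F [-0.1  0.2 -2.9] w 22.7
tool x [-0.709  0.705 -0.004] y [ 0.705  0.709 -0.   ] z [ 0.002 -0.003 -1.   ] yaw_y 45.1
```

Call:
play_rows(
  increments=[
    [0, 0, 2, 0, 0, 0, 255],
    [0, 0, 2, 0, 0, 0, 255],
  ],
)

```text
clock: 17.95
tcp_pos: [0.5674, -0.2056, 0.0613]
orientation: [1.198, 2.9, -0.006]
contact_force: [-10.2, 2.3, 22.8]
grip_width: 0.0227
```

```bash
python3 -c "
from h import *
st()
f=grab_frame('side'); crop(f,180,370,150,320,4,'pics/s12.png')"
```

```text
t 17.95 tcp [ 567.4 -205.6   61.3] q [ 0.66  0.63 -0.56  1.83  0.46  0.81  0.65] F [-10.2   2.3  22.8] w 22.7
tool x [-0.708  0.706 -0.005] y [ 0.706  0.708 -0.002] z [ 0.002 -0.005 -1.   ] yaw_y 45.1
```

View pics/s12.png

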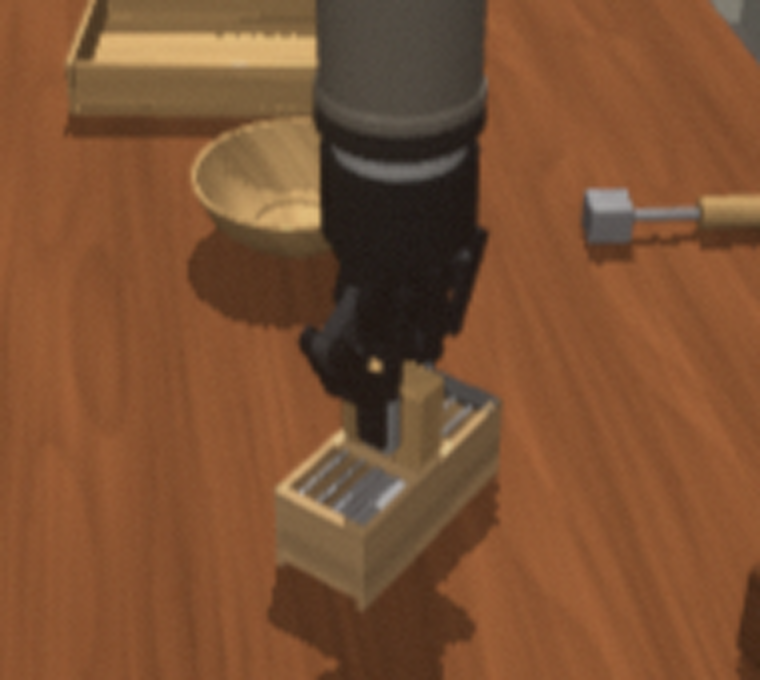

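The box is firmly on the bench (contact +23 N), in the same image position as at the start, with no brass inside. I'll relax and release.

Call:
play_rows(
  increments=[
    [0, 0, -1, 0, 0, 0, 255],
    [0, 0, 0, 0, 0, 0, 180],
    [0, 0, 0, 0, 0, 0, 100],
    [0, 0, 0, 0, 0, 0, 0],
    [0, 0, 0, 0, 0, 0, 0],
  ],
)

```text
clock: 18.5
tcp_pos: [0.569, -0.2059, 0.0634]
orientation: [1.196, 2.897, -0.005]
contact_force: [0.8, 0.5, 0.1]
grip_width: 0.0677
```

Call:
play_rows(
  increments=[
    [0, 0, 0, 0, 0, 0, 0],
    [0, 0, 0, 0, 0, 0, 0],
  ],
)

```text
clock: 18.7
tcp_pos: [0.5691, -0.2059, 0.0632]
orientation: [1.196, 2.897, -0.005]
contact_force: [0.2, -0.3, -0.2]
grip_width: 0.0857
```

```bash
python3 -c "
from h import *
st()"
```

```text
t 18.7 tcp [ 569.1 -205.9   63.2] q [ 0.66  0.63 -0.56  1.83  0.46  0.81  0.65] F [ 0.2 -0.3 -0.2] w 85.7
tool x [-0.708  0.706 -0.008] y [0.706 0.709 0.   ] z [ 0.006 -0.006 -1.   ] yaw_y 45.1
```

Open and free. Going straight up, then aside for a view.

Call:
play_rows(
  increments=[
    [0, 0, -10, 0, 0, 0, 0],
    [0, 0, -25, 0, 0, 0, 0],
    [0, 0, -30, 0, 0, 0, 0],
    [0, 0, -40, 0, 0, 0, 0],
    [0, 0, -40, 0, 0, 0, 0],
  ],
)

```text
clock: 19.2
tcp_pos: [0.5644, -0.2039, 0.2088]
orientation: [-1.196, -2.9, 0.005]
contact_force: [0.6, 0.3, 0.2]
grip_width: 0.0856
```

Call:
play_rows(
  increments=[
    [-30, -30, 0, 0, 0, 0, 0],
    [-30, -30, 0, 0, 0, 0, 0],
    [-30, -30, 0, 0, 0, 0, 0],
    [-30, -30, 0, 0, 0, 0, 0],
    [0, 0, 0, 0, 0, 0, 0],
  ],
)

```text
clock: 19.7
tcp_pos: [0.5708, -0.3779, 0.2235]
orientation: [1.183, 2.896, -0.005]
contact_force: [-0.3, -1.4, -0.2]
grip_width: 0.0851
```

```bash
python3 -c "
from h import *
st()
f=grab_frame('top'); cv2.imwrite('pics/t13.png',f['color']);P=cloud(f)
for n,u0,u1,v0,v1,zl,zh in (('handle',300,385,150,235,.085,.13),('box',300,385,150,235,.04,.06),('tray',85,185,160,270,.03,.06),('dish',195,268,165,235,.03,.07)):
    p=P[v0:v1,u0:u1].reshape(-1,3); q=p[(p[:,2]>zl)&(p[:,2]<zh)]; print(n,cv2.minAreaRect((q[:,:2]*1000).astype(np.float32)))
"
```

```text
t 19.7 tcp [ 570.8 -377.9  223.5] q [ 0.89  0.56 -0.59  1.52  0.34  1.15  1.03] F [-0.3 -1.4 -0.2] w 85.1
tool x [-0.714  0.7   -0.014] y [0.7   0.714 0.002] z [ 0.011 -0.008 -1.   ] yaw_y 45.6
handle ((566.41162109375, -205.89871215820312), (23.345989227294922, 50.253623962402344), 44.19026565551758)
box ((565.6851806640625, -206.72021484375), (129.89918518066406, 57.056480407714844), 45.4364128112793)
tray ((509.7411193847656, 323.24053955078125), (161.19822692871094, 199.97720336914062), 79.14570617675781)
dish ((549.5164184570312, 75.22296905517578), (136.15939331054688, 134.8990936279297), 89.79293060302734)
```

View pics/t13.png

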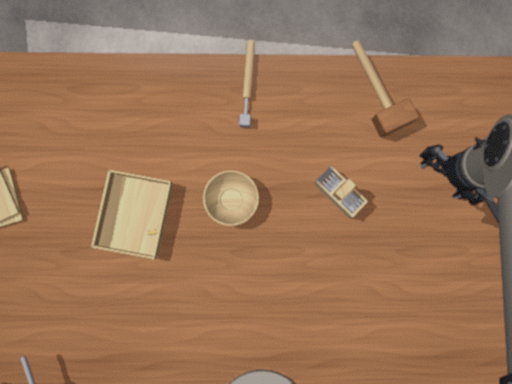

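The box stands at (341,192) as at the start, the blank is in the tray at (152,232), and the dish and tray haven't moved. Handing in.

```bash
python3 -c "
from bench import r
print(r.hand_in())"
```

```text
the job is handed in; nothing more can be done
None
```

The blank is in the rectangular tray and the box is back where it stood, slot side down and released. I handed the job in at about 20 s on the robot's clock, under the 58 s limit.

I carried the box by its handle to the tray with the slot end tipped slightly up. I then shook it along its axis with the slot end down about 15–17°.

**Last checks:**
- **Blank:** the top picture shows it lying in the tray.
- **Box:** about 1–2 mm from its starting position, with its yaw unchanged to within a degree. It was not tipped after release.
- **Tray and dish:** both within 1 mm of where they were.
- **Robot:** clear of everything, with the gripper open and no contact force.

**What went less well:**
- **First strokes:** they let the box sag about 30 mm and tip to 19°. By my calculation its front edge came down to about rim height over the inside of the tray. I raised it and corrected the moves. I saw no contact with the tray, and the highest tilt I measured was 19°, though I only read it between moves.
- **Setting down:** the box was pressed onto the bench with about 23 N before I let go.

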